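Swap a used-up spice jar and hold the new one over its place

TASK

The slim black-capped spice jar standing in the bamboo tray is used up: lift it out, lower it into the wire basket and let go of it there. Then fetch the other black-capped spice jar, which stands on the worktop beyond the glass tumbler and the egg timer, carry it over those two, and hold it upright one to two centimetres above the place in the tray that has become empty, centred over it and touching neither tray nor neighbours, so that I can wipe the tray. Finish while still holding it there without moving; do not set it down or let go, never touch the tray with it, and leave everything else standing where it is.

Things in the scene. Friction and masses are not known exactly. Their poses are not given: they have to be found in the camera images.
- old_jar_center (a point): Centre (half-way up) of the used-up spice jar: a closed round glass jar with black cap, 41 mm diameter, 105 mm tall (the cap is the top 21 mm), about 0.1 kg. It stands upright in one of the tray's three places (any one of them). z of the point points up the jar.
- new_jar_center (a point): Centre (half-way up) of the replacement spice jar, of the same kind and size as the used-up one (41 mm diameter, 105 mm tall, black cap, 52.5 mm from this point down to its underside, about 0.1 kg; may be 0.7 to 1.4 times that), standing upright and alone on the worktop to the robot's left, on the far side of the tumbler and egg timer from the tray. z of the point points up the jar.
- tray: Flat bamboo tray, 84 mm (its x) by 262 mm (its y) and 12 mm high at the rim, with three shallow round places in a row along y. It does not move. Origin: centre of its underside, on the work surface. Its x points away from the robot, turned by up to 0.2 rad.
- place_left (a point): Centre of the tray's left place (tray y = +82 mm), on the floor on which a jar stands, 8 mm above the work surface.
- place_middle (a point): Centre of the tray's middle place (tray y = 0), on its floor, 8 mm above the work surface.
- place_right (a point): Centre of the tray's right place (tray y = -82 mm), on its floor, 8 mm above the work surface.
- salt: Salt shaker with grey domed top, 44 mm diameter, 90 mm tall, loose, in one of the tray's places; to be left alone. Origin: centre of its underside.
- cork_jar: Wider glass jar with a cork-faced lid, 61 mm diameter, 109 mm tall, loose, in one of the tray's places; to be left alone. Origin: centre of its underside.
- tumbler: Clear glass tumbler, 64 mm diameter, 86 mm tall, loose, between the tray and the new jar; an obstacle to be left alone. Origin: centre of its underside.
- timer: White dome-shaped egg timer, 61 mm diameter, 61 mm tall, loose, beside the tumbler between the tray and the new jar; an obstacle to be left alone. Origin: centre of its underside. A tall air fryer stands behind this end of the worktop (its front at about x = 0.58 m, its two handles reaching out to about x = 0.52 m): keep gripper and wrist clear of it.
- basket: Open wire basket of steel, 200 mm (its x) by 150 mm (its y) by 80 mm high, walls 4 mm thick, standing to the right of the tray; it does not move. Origin: centre of its underside; its inner floor is 8 mm above that.
- basket_mouth (a point): Centre of the basket's mouth, level with its rim, 80 mm above the work surface.
Things that resemble listed ones, but are neither listed nor needed, are in the scene too. What is shaped like the part that bears old_jar_center but purple or red is not meant. What is shaped like the part that bears new_jar_center but orange is not meant.

How it is judged:
By the outcome, as a careful person would: the job done as asked, in the order asked, and still so for the second after the job is handed in, while the arm keeps its last pose, push and grip.
It also fails if it takes over 64 s, if anything falls off the work surface, if the arm or the gripper's body presses on something with over 40 N, if the wrist force passes 120 N, or if a joint passes its speed limit or range.

ROBOT

A 7-joint arm with a two-finger parallel gripper is mounted at the origin on a cart in front of the work surface, level with it; the furniture and walls round the work are solid. World frame = base frame: x ahead of the robot, y to its left, z up, the work surface at z = 0. Lengths are in m, angles in rad, forces in N, time in s.
With the tool pointing down it reaches from about 0.425 to 0.875 m from the base axis. Payload 8.4 kg.
Tool frame: the origin (TCP) lies midway between the tips of the shut fingers; the grasp point (between the pads) lies 19 mm behind it; z points along the fingers, y is the direction in which the jaws open and shut (so a half turn about z gives the same grasp; the last joint's range is limited). The gripper opens to 85 mm and grips with 20 to 120 N. Pads are 22 mm wide; open, the fingers measure 114 mm over their backs; the gripper's body (76 mm by 85 mm) begins 54 mm behind the grasp point. The pads swing forward as they close: fully open they stand 13 mm farther back than shut.
Start: joints at [1.162, 0.333, 0.04, 1.465, -0.013, 1.343, -0.059], TCP at [0.198, -0.619, 0.231] pointing down, gripper open.
Joint ranges: [-2.58, 2.58], [-0.38, 2.09], [-1.3, 1.39], [0.25, 2.4], [-1.5, 4.64], [0.08, 2.09], [-2.65, 2.65]. Speed limits (rad/s): [2.22, 2.22, 2.79, 2.79, 3.14, 3.14, 3.14].

INTERFACE

Orientations are given as a 3x3 rotation matrix whose columns are the frame's x, y, z axes.
In Python, from bench import manip gives the robot as it stands.
- The arm moves only by the shell command python3 -m handwheel 'ROWS' [FORCE]. ROWS is JSON, a list of rows, each a list of 3 entries, a list of its own where there are three numbers: the shift along the world's x, y, z in m, then the turn, a rotation vector about the world's x, y, z in degrees, then the closure, from 0 (fully open) to 1 (shut). A call has 1 to 20 rows; each row shifts and turns the commanded pose from where the row before left it; what a row does not reach is not made up. A row lasts 1/12 s, in which the tool goes at most 41.7 mm and 7.16 degrees, less where a joint would pass 70% of its speed; a pose out of reach is approached as far as the arm can. A call is refused whole if a number of a shift passes 0.0417 or a number of a turn 7.16, either way. A call with a gripper value outside its range is refused whole. The fingers move at their own pace and stop on an object; FORCE is the grip in N (left out, the last holds). Time passes only in rows, so rows that do not move let the fingers close. It gives the time, the measured TCP pose, the force and the opening at its end, in the units of the state.
- manip.get_obs(): the state, without advancing time (a new reading comes with each control period).
- manip.capture(name): name is "scene" or "side" or "wrist"; returns a dict with "color" (384x512x3 uint8, red, green, blue), "mtx" (3x3 intrinsics, pixels), "camera_from_world" (4x4, takes a point from world to camera coordinates). Camera axes: x right, y down, z forward; pixel columns grow to the right and rows downward; lengths in m; the calibration is good to about 2 mm. The wrist camera is an equidistant fisheye: a pixel r from the principal point sees the ray r / f radians off the axis. A picture is of the moment at which its call begins. There is no depth.
- manip.close_job(): hands the job in, once; it reports no verdict.
Trained networks look in a picture, given as the dict that the camera call returned (one of the last four; its "shot" number tells which), for a name from the list of things; names that differ only in an ending like _2 or _b are one class to them, and where a whole thing is asked for, a point or a joint stands for the part that bears it (a point fixed in the world has none). Each returns a list of dicts, best first, with "p" (0 to 1); they miss things now and then, are a little off and sometimes report something else, mostly with a low value. They report only what shows in the picture. A call takes as long as a camera call. They do not tell look-alikes from the thing itself.
- manip.recognise(label, picture): "point" ([x, y, z] in m, in world coordinates, good to about 4 mm: the middle of the surface that is visible of it).
- manip.regions_of(label, picture): "region" (384x512 bool, what is visible of it).
- manip.place_of(label, picture): "point" ([x, y, z] in m, in world coordinates, good to about 4 mm: a listed point, or the origin of a listed thing).
The state is a dict: "time_s": time; "joint_pos": joint angles; "dq": joint speeds; "effort": joint torques, N m; "eef_pos": TCP position; "tcp_rot": TCP orientation; "ft_force": force on the tool from outside, world axes, zero at the start; "torque": the same for the moment, N m; "finger_gap": opening from 0.0 (shut) to 1.0 (fully open).
Only numpy, scipy, OpenCV 4.12 (cv2) and the standard library are available. Lean on these libraries where they do the work, as an engineer would, in place of code of your own. Each camera call takes 0.05 s, during which the arm holds its last target.

## Working session

There is one attempt and no reset: what is moved stays moved. The work goes in short steps, Python scripts to look and compute and a shell command to move; the robot and the scene stay as the last step left them, time stands still between calls to the robot, and variables do not carry over. Pictures are saved under pics/ and viewed, and the job is handed in when it is done.

```bash
mkdir -p pics; ls; cat > h.py <<'E'
import numpy as np, cv2
from bench import manip
def save(p,name,crop=None,scale=1):
    im=p["color"][...,::-1]
    if crop: im=im[crop[1]:crop[3],crop[0]:crop[2]]
    cv2.imwrite(f"pics/{name}.png",cv2.resize(im,None,fx=scale,fy=scale,interpolation=cv2.INTER_CUBIC))
def proj(p,X):
    X=np.atleast_2d(X);T=p["camera_from_world"];c=X@T[:3,:3].T+T[:3,3]
    u=c@p["mtx"].T;return u[:,:2]/u[:,2:]
def ray(p,uv):
    T=p["camera_from_world"];d=np.linalg.inv(p["mtx"])@[uv[0],uv[1],1];R=T[:3,:3]
    return -R.T@T[:3,3],R.T@d
def onz(p,uv,z):
    o,d=ray(p,uv);return o+d*(z-o[2])/d[2]
E
python3 - <<'E'
from h import *
o=manip.get_obs();print(o)
for n in("scene","side"):
    p=manip.capture(n);save(p,n+"0",scale=1.5)
    for l in ["old_jar_center","new_jar_center","tray","place_left","place_middle","place_right","salt","cork_jar","tumbler","timer","basket","basket_mouth"]:
        r=manip.place_of(l,p)
        print(n,l,[(round(x["p"],2),np.round(x["point"],3).tolist(),np.round(proj(p,x["point"])[0]).tolist()) for x in r[:4]])
E
```

```text
pics
{'time_s': 0.0, 'joint_pos': array([ 1.16179091,  0.33390745,  0.03990833,  1.46625402, -0.01340606,
        1.34329679, -0.05848052]), 'dq': array([-0.00032545, -0.00031416, -0.00057713,  0.00033069, -0.00034901,
        0.00153049, -0.00104907]), 'effort': array([ 1.00116682e-03, -6.58547473e+01,  1.36613287e+00, -4.05567992e+01,
        1.67859485e-02,  1.27851771e-02,  3.00352588e-05]), 'eef_pos': array([ 0.19798653, -0.61864464,  0.23043241]), 'tcp_rot': array([[ 9.52402487e-01,  3.04842828e-01, -5.94863547e-04],
       [ 3.04843387e-01, -9.52401336e-01,  1.48448474e-03],
       [-1.14014310e-04, -1.59516718e-03, -9.99998721e-01]]), 'ft_force': array([-0.08931031, -0.78559335, -0.91122076]), 'torque': array([0.02716594, 0.00018426, 0.01503439]), 'finger_gap': 0.9989220666266103}
scene old_jar_center [(0.92, [0.56, -0.098, 0.052], [256.0, 176.0]), (0.6, [0.51, 0.359, 0.051], [189.0, 286.0]), (0.56, [0.457, -0.001, 0.061], [274.0, 200.0])]
scene new_jar_center [(0.83, [0.49, 0.255, 0.05], [218.0, 260.0]), (0.7, [0.428, 0.318, 0.049], [228.0, 286.0])]
scene tray [(0.74, [0.453
[... 1096 characters left out ...]
lace_left [(0.59, [0.458, -0.0, 0.011], [264.0, 219.0])]
side place_middle [(0.72, [0.449, -0.085, 0.004], [267.0, 205.0]), (0.42, [0.456, -0.003, 0.063], [264.0, 204.0])]
side place_right [(0.82, [0.447, -0.166, 0.008], [268.0, 189.0]), (0.27, [0.452, -0.364, 0.077], [268.0, 144.0])]
side salt [(0.6, [0.451, -0.081, 0.004], [266.0, 205.0])]
side cork_jar [(0.94, [0.444, -0.166, 0.013], [269.0, 188.0]), (0.72, [0.426, 0.316, 0.051], [275.0, 293.0])]
side tumbler [(0.67, [0.432, 0.134, 0.002], [272.0, 253.0])]
side timer [(0.6, [0.502, 0.149, 0.002], [245.0, 256.0])]
side basket [(0.97, [0.448, -0.366, -0.002], [268.0, 162.0])]
side basket_mouth [(0.67, [0.455, -0.363, 0.08], [267.0, 143.0])]
```

View pics/scene0.png

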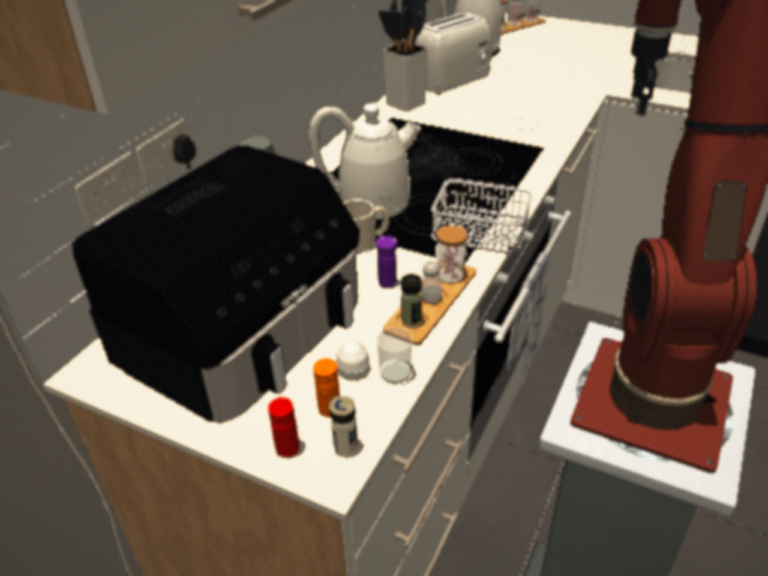

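View pics/side0.png

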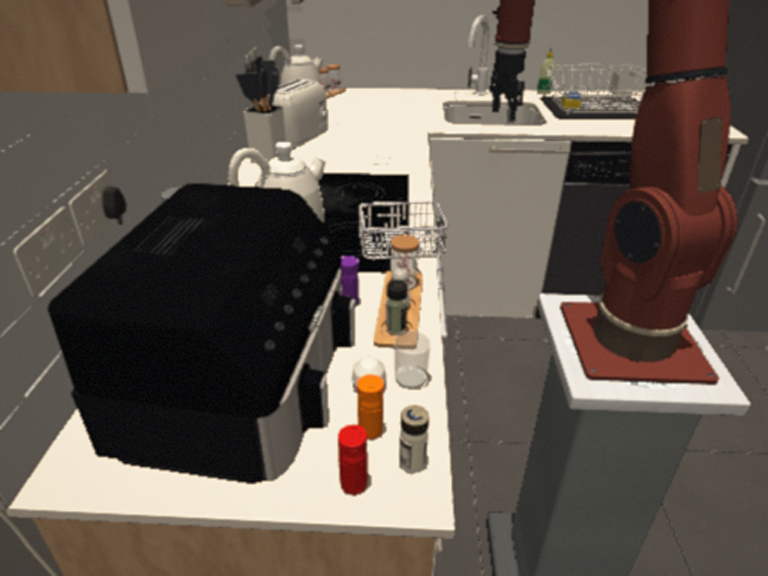

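```bash
python3 - <<'E'
from h import *
p=manip.capture("scene");save(p,"scene_crop",(150,140,350,320),4)
p=manip.capture("side");save(p,"side_crop",(180,140,340,330),3.1)
E
```

```text
(no output)
```

View pics/scene_crop.png

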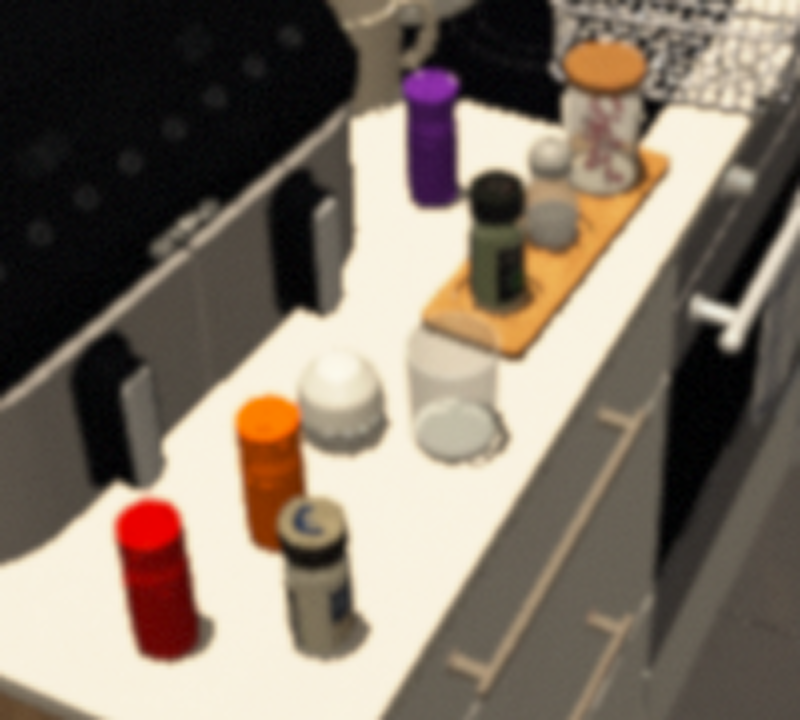

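View pics/side_crop.png

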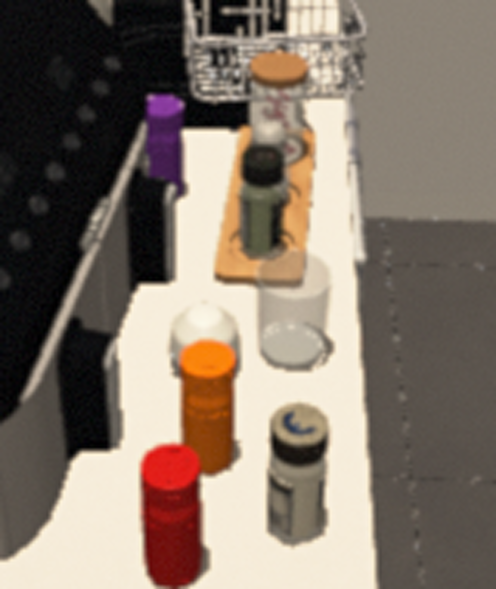

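Candidates, as scene-crop pixels converted to full scene pixels:
- **Old jar:** the black-capped green jar in the tray at (274,200). Lookalikes are the purple jar at (258,175) and the red one at (189,286).
- **New jar:** the black-rimmed cap jar at (229,285), beyond the tumbler and timer. The lookalike is the orange jar at (218,260).

The crops confirm it: the old jar is the green-filled black-capped one in the tray's left place, with the salt in the middle and the cork jar on the right. The new jar is the one at about (0.427, 0.316).

```bash
python3 -m handwheel '[[[0.0185,0.0212,0],[0,0,5.6],0.2],[[0.0185,0.0212,0],[0,0,5.6],0.2],[[0.0185,0.0212,0],[0,0,5.6],0.2],[[0.0185,0.0212,0],[0,0,5.6],0.2],[[0.0185,0.0212,0],[0,0,5.6],0.2],[[0.0185,0.0212,0],[0,0,5.6],0.2],[[0.0185,0.0212,0],[0,0,5.6],0.2],[[0.0185,0.0212,0],[0,0,5.6],0.2],[[0.0185,0.0212,0],[0,0,5.6],0.2],[[0.0185,0.0212,0],[0,0,5.6],0.2],[[0.0185,0.0212,0],[0,0,5.6],0.2],[[0.0185,0.0212,0],[0,0,5.6],0.2],[[0,0,0],[0,0,0],0.2]]' 60
python3 - <<'E'
from h import *
print(manip.get_obs()["joint_pos"])
p=manip.capture("wrist");save(p,"w1",scale=1.5);print(p["mtx"],p["camera_from_world"])
for l in["basket","basket_mouth"]:print([(x["p"],x["point"]) for x in manip.place_of(l,p)])
E
```

```text
time_s: 2.48
eef_pos: [0.4246, -0.3592, 0.2317]
tcp_rot: [[0.074, 0.997, 0.002], [0.997, -0.074, 0.002], [0.002, 0.002, -1.0]]
ft_force: [0.9, -0.4, 0.2]
finger_gap: 0.8
[ 0.89196347  0.16030008 -0.29928131  1.6835978   0.04614265  1.30409687
  0.50965848]
[[297.31863964   0.         254.87671543]
 [  0.         297.31863964 196.14199337]
 [  0.           0.           1.        ]] [[ 0.9971947  -0.07483574  0.00153088 -0.44960825]
 [-0.07125084 -0.94276142  0.32576712 -0.34968879]
 [-0.02293577 -0.32496233 -0.9454488   0.27408058]
 [ 0.          0.          0.          1.        ]]
[(0.71, [0.4509, -0.3639, -0.0013])]
[]
```

View pics/w1.png

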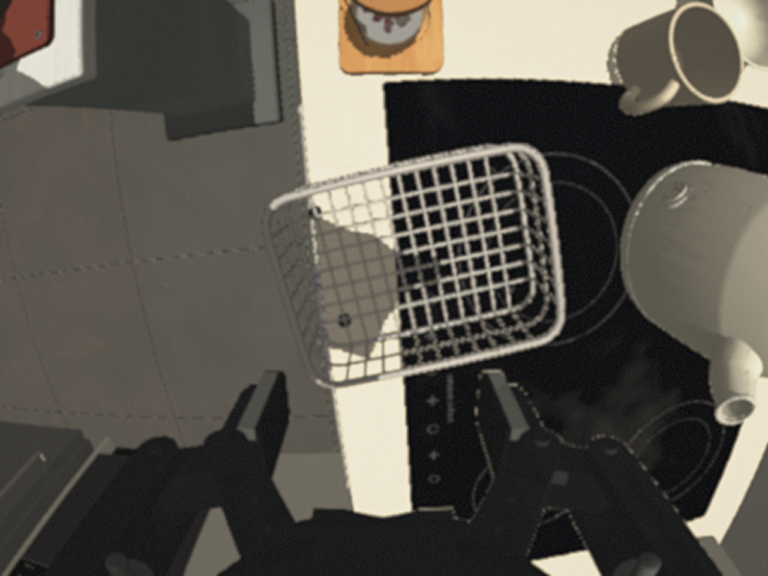

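The wrist view shows the empty basket with its mouth centred near (417,265) in the enlarged picture, matching the detection at (0.451,-0.364). Next I move toward the tray and stop short for a close look.

```bash
python3 -m handwheel '[[[0.0035,0.026,0],[0,0,0],0.2],[[0.0035,0.026,0],[0,0,0],0.2],[[0.0035,0.026,0],[0,0,0],0.2],[[0.0035,0.026,0],[0,0,0],0.2],[[0.0035,0.026,0],[0,0,0],0.2],[[0.0035,0.026,0],[0,0,0],0.2],[[0.0035,0.026,0],[0,0,0],0.2],[[0.0035,0.026,0],[0,0,0],0.2],[[0.0035,0.026,0],[0,0,0],0.2],[[0.0035,0.026,0],[0,0,0],0.2],[[0,0,0],[0,0,0],0.2],[[0,0,0],[0,0,0],0.2]]'
cat >> h.py <<'E'
def wray(p,uv):
    k=p["mtx"];x=(uv[0]-k[0,2])/k[0,0];y=(uv[1]-k[1,2])/k[1,1];r=np.hypot(x,y)
    d=np.array([np.sin(r)*x/r,np.sin(r)*y/r,np.cos(r)]);T=p["camera_from_world"];R=T[:3,:3]
    return -R.T@T[:3,3],R.T@d
def wonz(p,uv,z):
    o,d=wray(p,uv);return o+d*(z-o[2])/d[2]
def wproj(p,X):
    T=p["camera_from_world"];c=T[:3,:3]@np.asarray(X)+T[:3,3];th=np.arctan2(np.hypot(c[0],c[1]),c[2]);h=np.hypot(c[0],c[1])
    return p["mtx"][:2,2]+p["mtx"][0,0]*th*c[:2]/h
E
python3 - <<'E'
from h import *
p=manip.capture("wrist");save(p,"w2",scale=1.5)
for l in ["old_jar_center","tray","place_left","place_middle","place_right","salt","cork_jar","tumbler","timer"]:
    print(l,[(x["p"],x["point"],wproj(p,x["point"]).round()) for x in manip.place_of(l,p)])
E
```

```text
time_s: 3.63
eef_pos: [0.4551, -0.1048, 0.2315]
tcp_rot: [[0.088, 0.996, 0.0], [0.996, -0.088, -0.001], [-0.001, 0.0, -1.0]]
ft_force: [-0.1, -0.6, -0.1]
finger_gap: 0.8
old_jar_center [(0.91, [0.4572, -0.0008, 0.0542], array([249.,  80.])), (0.77, [0.5592, -0.0975, 0.053], array([347., 161.]))]
tray [(0.95, [0.4501, -0.0833, -0.0028], array([250., 147.]))]
place_left []
place_middle [(0.82, [0.4552, -0.083, 0.009], array([254., 148.]))]
place_right []
salt [(0.44, [0.445, -0.1669, 0.0066], array([252., 211.]))]
cork_jar [(0.71, [0.4435, -0.1633, 0.0075], array([251., 209.]))]
tumbler []
timer []
```

View pics/w2.png

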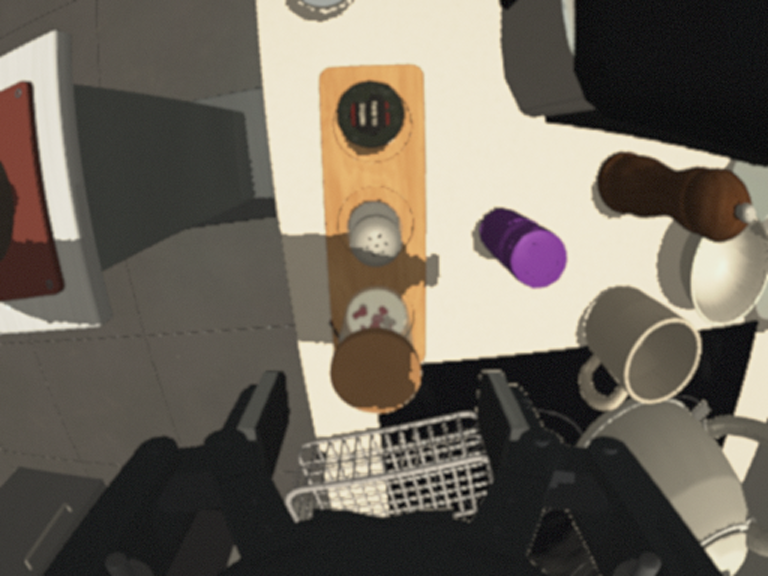

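The wrist view shows the tray square to the jaws. The black-capped jar is at (370,115) in the left place, the salt at (375,235) and the cork jar at (377,370). Next I measure the tray edges and the cap.

```bash
python3 - <<'E'
from h import *
p=manip.capture("wrist");save(p,"w3",(190,20,310,200),3.3)
print("cap",wonz(p,(370.5/1.5,115/1.5),.113))
for u,v in[(320,68),(424,68),(422,345),(324,240)]:print(wonz(p,(u/1.5,v/1.5),.012))
E
```

```text
cap [ 0.4564842  -0.00156215  0.113     ]
[0.41810296 0.04878495 0.012     ]
[0.50000446 0.04079431 0.012     ]
[ 0.48160206 -0.19583218  0.012     ]
[ 0.40636278 -0.09275282  0.012     ]
```

View pics/w3.png

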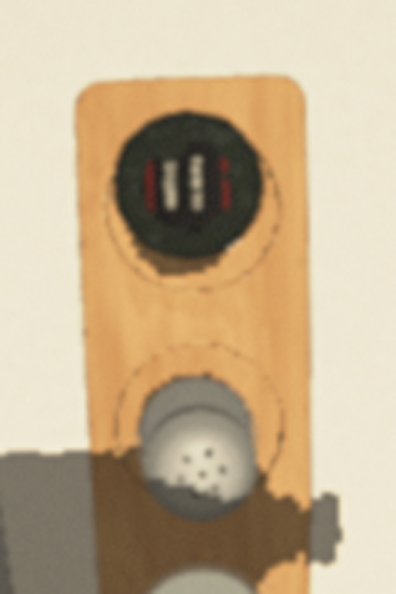

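```bash
python3 -m handwheel '[[[0.0005,0.0257,0],[0,0,0],0.2],[[0.0005,0.0257,0],[0,0,0],0.2],[[0.0005,0.0257,0],[0,0,0],0.2],[[0.0005,0.0257,0],[0,0,0],0.2],[[0,0,-0.02],[0,0,0],0.2],[[0,0,-0.02],[0,0,0],0.2],[[0,0,-0.02],[0,0,0],0.2],[[0,0,-0.02],[0,0,0],0.2],[[0,0,0],[0,0,0],0.2],[[0,0,0],[0,0,0],0.2]]'
python3 - <<'E'
from h import *
p=manip.capture("wrist");save(p,"w4",scale=1.5)
p=manip.capture("side");save(p,"s4",(180,100,340,250),4)
E
```

```text
time_s: 5.02
eef_pos: [0.4566, -0.0018, 0.151]
tcp_rot: [[0.088, 0.996, -0.002], [0.996, -0.088, 0.001], [0.0, -0.002, -1.0]]
ft_force: [0.7, -0.2, 1.2]
finger_gap: 0.804
```

View pics/w4.png

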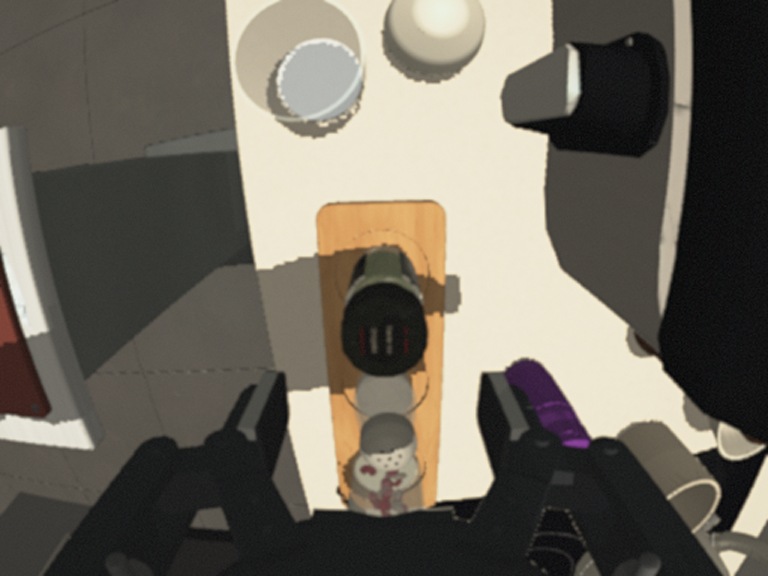

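View pics/s4.png

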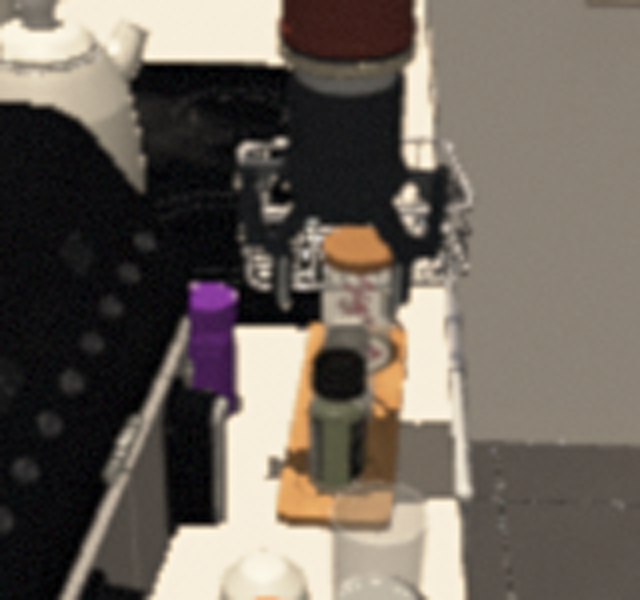

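```bash
python3 - <<'E'
from h import *
o=manip.get_obs();print(o["eef_pos"],o["joint_pos"],o["time_s"])
p=manip.capture("wrist");print(wproj(p,o["eef_pos"])*1.5, wproj(p,o["eef_pos"]+[0,0,.02])*1.5)
T=p["camera_from_world"];print("cam",-T[:3,:3].T@T[:3,3])
p=manip.capture("side");save(p,"s5",scale=1.5);print(proj(p,o["eef_pos"])*1.5,"crop",(proj(p,o["eef_pos"])-[180,100])*4)
T=p["camera_from_world"];print("cam",-T[:3,:3].T@T[:3,3],proj(p,[.457,-.002,.113])*1.5)
p=manip.capture("scene");save(p,"c5",scale=1.5);print(proj(p,o["eef_pos"])*1.5)
E
```

```text
[ 0.45783251 -0.00180197  0.15252713] [ 0.54750166  0.03825954 -0.6449335   1.98783025  0.02566706  1.12204863
 -0.19637671] 5.1167
[385.05060022 386.8901227 ] [385.42483303 417.80164144]
cam [0.46426293 0.08327611 0.29443085]
[[396.96539178 266.95282458]] crop [[338.57437808 311.87419887]]
cam [0.4504856  0.88605239 0.69559309] [[396.9368657  285.00102176]]
[[410.11365355 261.66092039]]
```

View pics/s5.png

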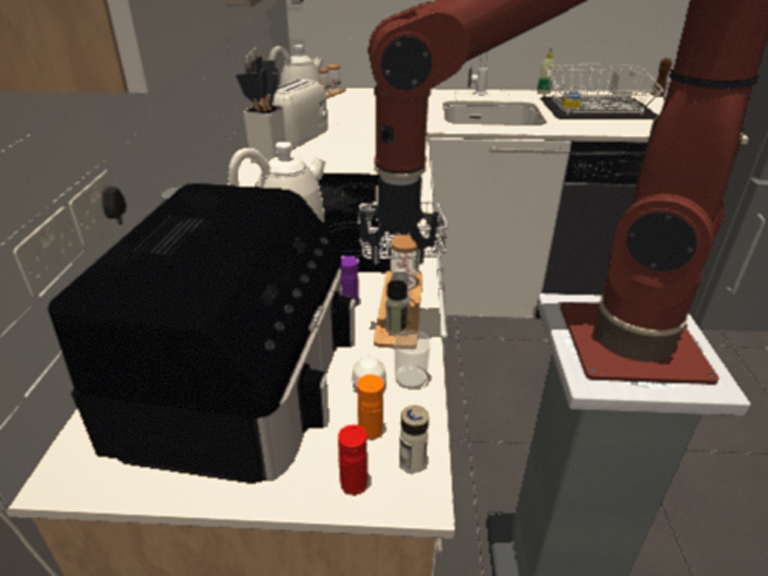

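View pics/c5.png

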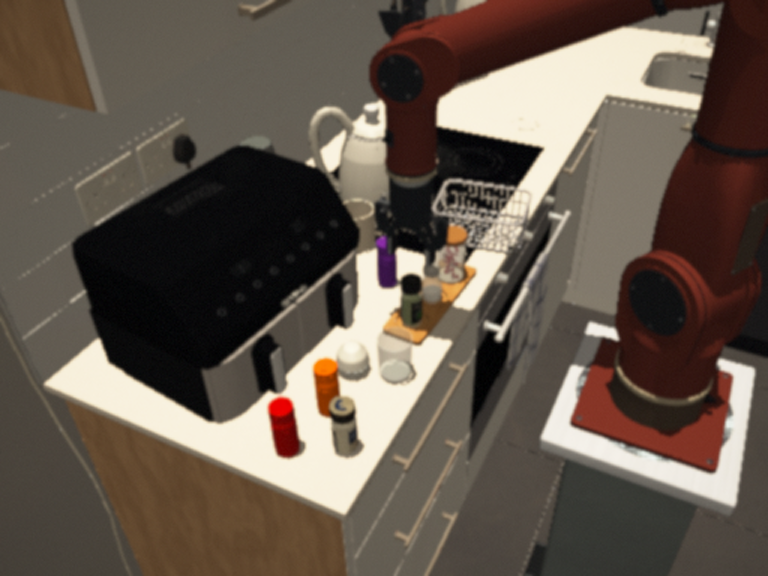

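The TCP projections agree with both pictures: the fingers straddle the view line and the cork lid shows through the gap between them. Next is the descent and grip.

```bash
python3 -m handwheel '[[[-0.001,0,-0.015],[0,0,0],0.2],[[0,0,-0.015],[0,0,0],0.2],[[0,0,-0.015],[0,0,0],0.2],[[0,0,-0.015],[0,0,0],0.2],[[0,0,-0.015],[0,0,0],0.2],[[0,0,-0.014],[0,0,0],0.2],[[0,0,0],[0,0,0],0.2],[[0,0,0],[0,0,0],0.2]]'
python3 - <<'E'
from h import *
p=manip.capture("wrist");save(p,"w6",scale=1.5)
p=manip.capture("side");save(p,"s6",(180,100,340,250),4)
E
```

```text
time_s: 5.93
eef_pos: [0.4561, -0.0018, 0.0626]
tcp_rot: [[0.088, 0.996, -0.001], [0.996, -0.088, 0.0], [0.0, -0.001, -1.0]]
ft_force: [-0.0, -0.7, 1.1]
finger_gap: 0.804
```

View pics/w6.png

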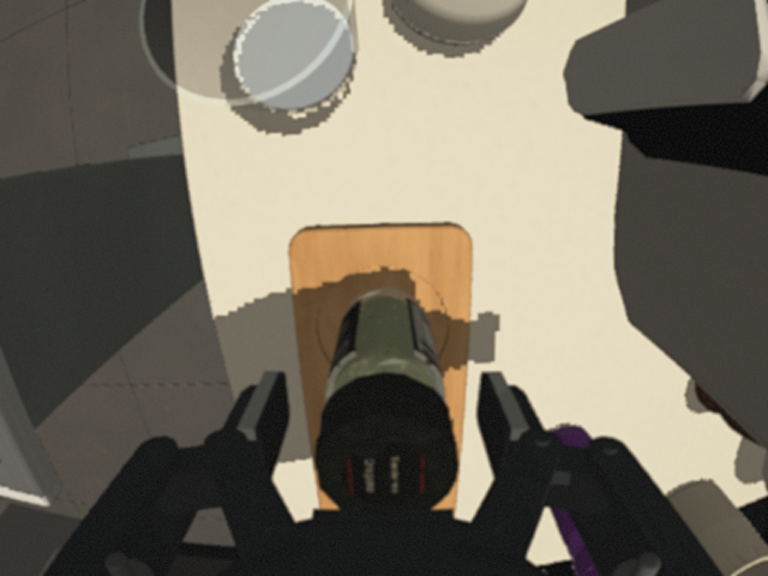

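View pics/s6.png

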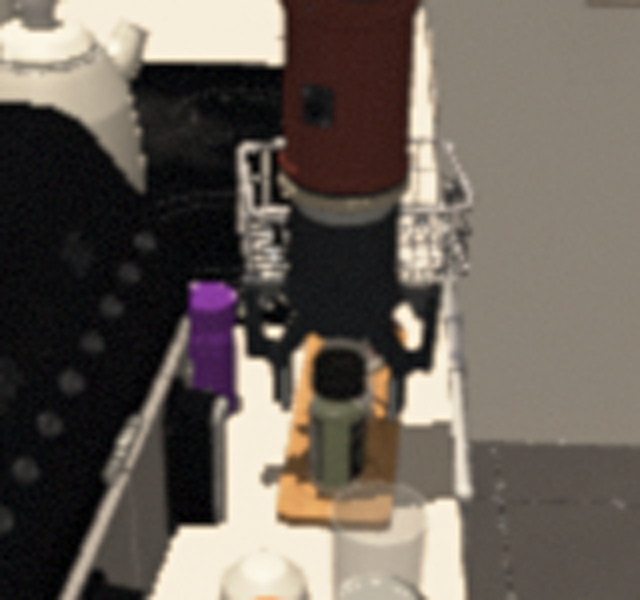

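The jar is centred between the open fingers, with the cap at (385,445), so I close.

```bash
python3 -m handwheel '[[[0,0,0],[0,0,0],0.7],[[0,0,0],[0,0,0],0.7],[[0,0,0],[0,0,0],0.7],[[0,0,0],[0,0,0],0.7],[[0,0,0],[0,0,0],0.7],[[0,0,0],[0,0,0],0.7],[[0,0,0],[0,0,0],0.7],[[0,0,0],[0,0,0],0.7]]' 50
python3 -m handwheel '[[[0,0,0.01],[0,0,0],0.7],[[0,0,0.02],[0,0,0],0.7],[[0,0,0.03],[0,0,0],0.7],[[0,0,0.035],[0,0,0],0.7],[[0,0,0.035],[0,0,0],0.7],[[0,0,0.03],[0,0,0],0.7],[[0,0,0.01],[0,0,0],0.7],[[0,0,0],[0,0,0],0.7]]'
python3 - <<'E'
from h import *
p=manip.capture("wrist");save(p,"w7",scale=1.5)
p=manip.capture("side");save(p,"s7",(180,100,340,250),4)
E
```

```text
time_s: 6.7
eef_pos: [0.4569, -0.0019, 0.0632]
tcp_rot: [[0.088, 0.996, 0.001], [0.996, -0.088, -0.0], [-0.0, 0.001, -1.0]]
ft_force: [-0.7, 0.2, 6.3]
finger_gap: 0.469
time_s: 7.37
eef_pos: [0.4575, -0.0016, 0.2355]
tcp_rot: [[0.088, 0.996, 0.005], [0.996, -0.088, -0.001], [-0.001, 0.005, -1.0]]
ft_force: [0.9, -0.9, -2.3]
finger_gap: 0.461
```

View pics/w7.png

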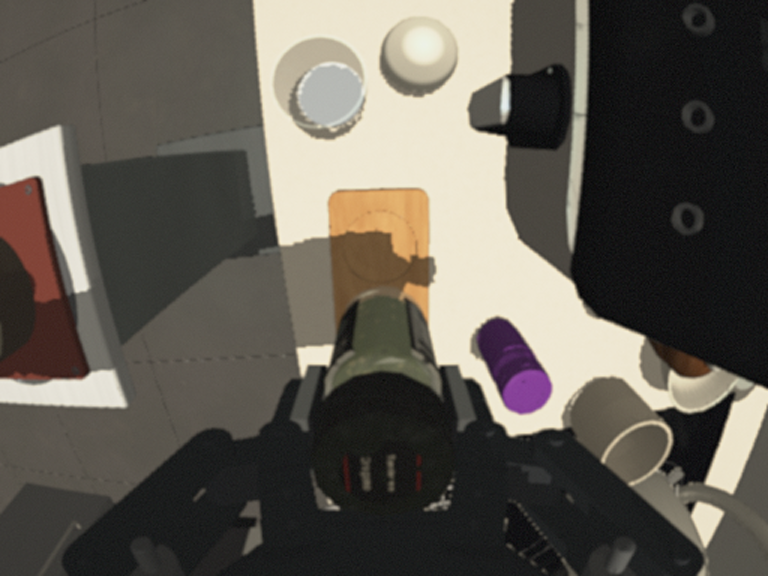

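View pics/s7.png

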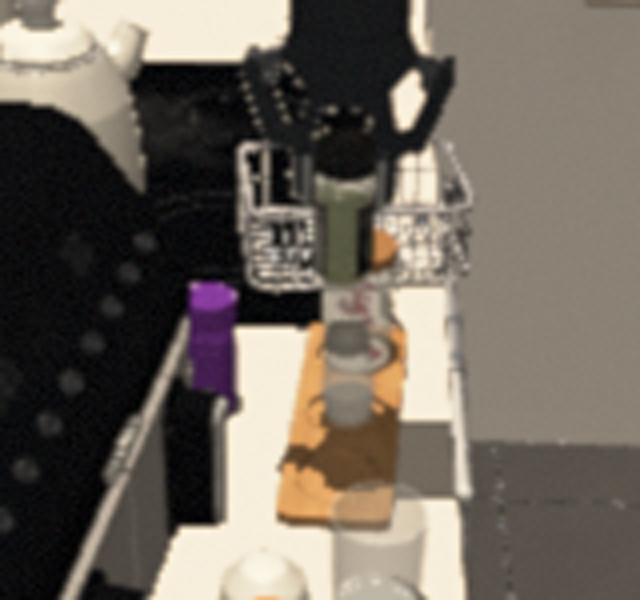

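Old jar held and lifted, and the salt and cork jar are still standing. The empty place shows as a ring around (381,245). Next I carry the jar to above the basket.

```bash
python3 - <<'E'
from h import *
p=manip.capture("wrist");save(p,"w8",(200,110,310,230),5)
print(wonz(p,(380.5/1.5,245/1.5),.010))
for l in["place_left","tray"]:print(l,[(x["p"],x["point"]) for x in manip.place_of(l,p)])
E
python3 -m handwheel '[[[-0.0005,-0.02,0],[0,0,0],0.7],[[-0.0005,-0.03,0],[0,0,0],0.7],[[-0.0005,-0.03,0],[0,0,0],0.7],[[-0.0005,-0.03,0],[0,0,0],0.7],[[-0.0005,-0.03,0],[0,0,0],0.7],[[-0.0005,-0.03,0],[0,0,0],0.7],[[-0.0005,-0.03,0],[0,0,0],0.7],[[-0.0005,-0.03,0],[0,0,0],0.7],[[-0.0005,-0.03,0],[0,0,0],0.7],[[-0.0005,-0.03,0],[0,0,0],0.7],[[-0.0005,-0.03,0],[0,0,0],0.7],[[-0.001,-0.03,0],[0,0,0],0.7],[[0,-0.012,0],[0,0,0],0.7],[[0,0,0],[0,0,0],0.7],[[0,0,0],[0,0,0],0.7]]'
python3 - <<'E'
from h import *
p=manip.capture("wrist");save(p,"w9",scale=1.5)
p=manip.capture("scene");save(p,"c9",(200,20,400,200),4)
E
```

```text
[0.45321918 0.0010343  0.01      ]
place_left [(0.88, [0.4548, -0.0031, 0.0084])]
tray [(0.45, [0.5007, 0.1559, -0.0007])]
time_s: 8.87
eef_pos: [0.4492, -0.3635, 0.2307]
tcp_rot: [[0.089, 0.996, -0.002], [0.996, -0.089, 0.002], [0.002, -0.002, -1.0]]
ft_force: [0.2, 0.3, -2.1]
finger_gap: 0.465
```

View pics/w9.png

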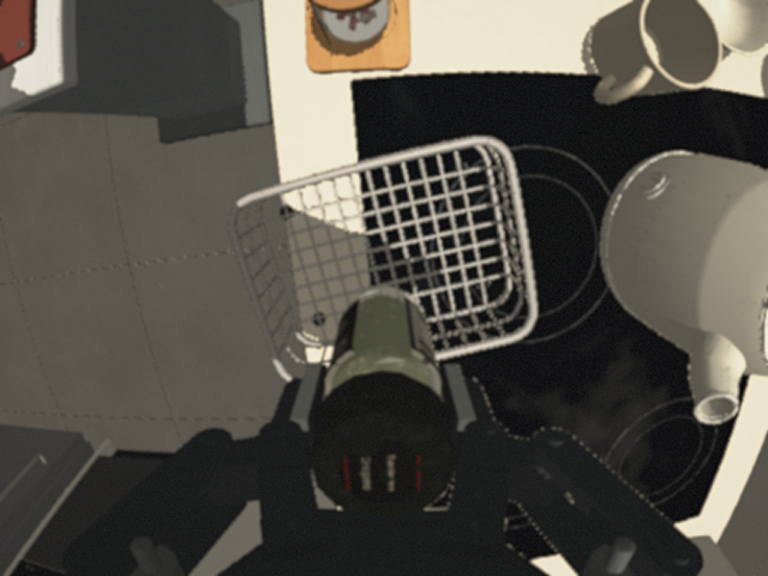

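View pics/w8.png

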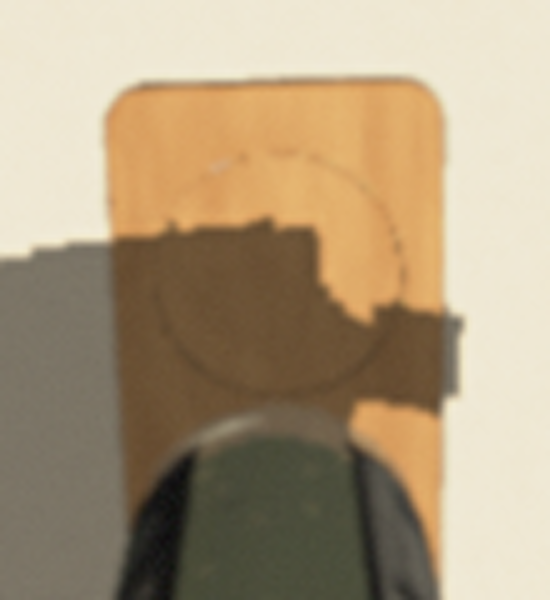

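View pics/c9.png

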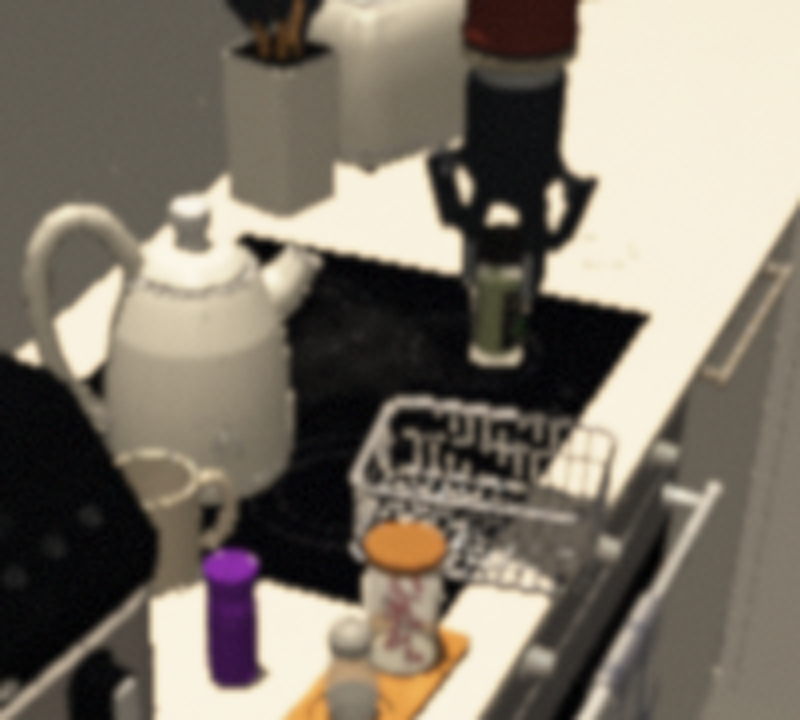

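```bash
python3 - <<'E'
from h import *
p=manip.capture("wrist")
for c in[(238,200),(508,138),(537,345),(285,378)]:print(wonz(p,(c[0]/1.5,c[1]/1.5),.08).round(4))
print(manip.get_obs()["eef_pos"])
E
```

```text
[ 0.3553 -0.3021  0.08  ]
[ 0.5396 -0.2765  0.08  ]
[ 0.5609 -0.429   0.08  ]
[ 0.367  -0.4396  0.08  ]
[ 0.45004691 -0.36223531  0.23186801]
```

```bash
python3 -m handwheel '[[[0.003,-0.001,-0.02],[0,0,0],0.7],[[0,0,-0.03],[0,0,0],0.7],[[0,0,-0.03],[0,0,0],0.7],[[0,0,-0.03],[0,0,0],0.7],[[0,0,-0.02],[0,0,0],0.7],[[0,0,-0.012],[0,0,0],0.7],[[0,0,0],[0,0,0],0.7]]'
python3 -m handwheel '[[[0,0,-0.008],[0,0,0],0.7],[[0,0,-0.008],[0,0,0],0.7],[[0,0,-0.005],[0,0,0],0.7],[[0,0,-0.003],[0,0,0],0.7],[[0,0,0],[0,0,0],0.7],[[0,0,0],[0,0,0],0.7]]'
python3 - <<'E'
from h import *
p=manip.capture("wrist");save(p,"w10",scale=1.5)
p=manip.capture("scene");save(p,"c10",(200,20,400,200),4)
E
```

```text
time_s: 9.6
eef_pos: [0.4517, -0.363, 0.0879]
tcp_rot: [[0.087, 0.996, -0.003], [0.996, -0.087, 0.003], [0.002, -0.003, -1.0]]
ft_force: [0.2, 0.5, -0.9]
finger_gap: 0.465
time_s: 10.1
eef_pos: [0.4528, -0.3649, 0.0665]
tcp_rot: [[0.088, 0.996, 0.0], [0.996, -0.088, -0.0], [-0.0, 0.0, -1.0]]
ft_force: [-0.7, 0.1, -1.9]
finger_gap: 0.465
```

View pics/w10.png

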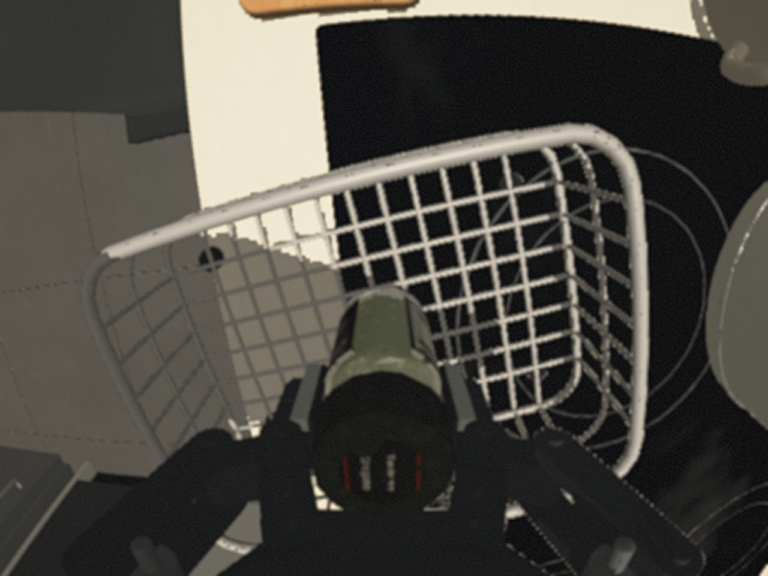

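View pics/c10.png

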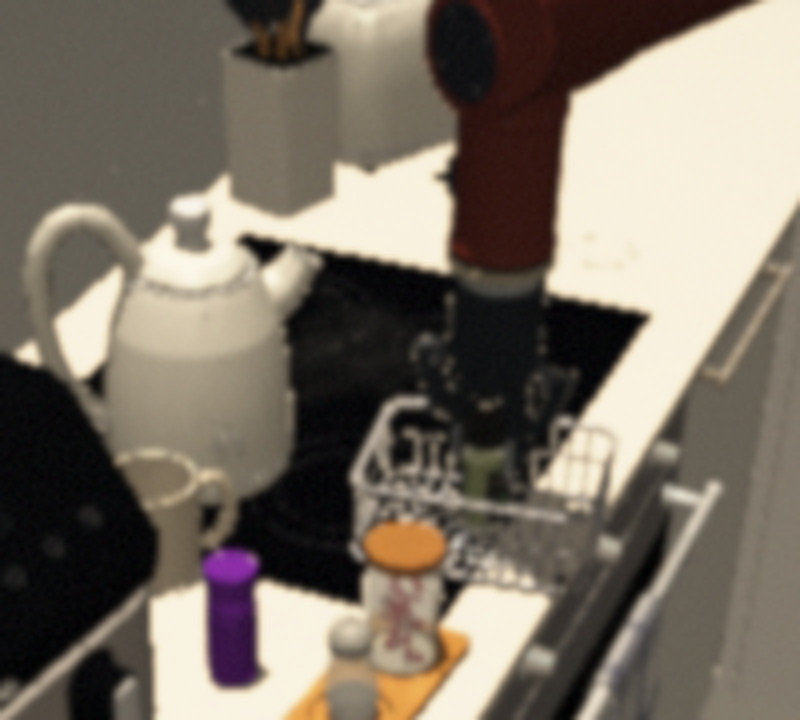

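The jar is inside the basket, about 3 mm above its floor. I ease it down until it touches.

```bash
python3 -m handwheel '[[[0,0,-0.002],[0,0,0],0.7],[[0,0,-0.001],[0,0,0],0.7],[[0,0,-0.001],[0,0,0],0.7],[[0,0,0],[0,0,0],0.7],[[0,0,0],[0,0,0],0.7]]'
```

```text
time_s: 10.62
eef_pos: [0.4528, -0.365, 0.0633]
tcp_rot: [[0.088, 0.996, 0.0], [0.996, -0.088, -0.001], [-0.001, 0.0, -1.0]]
ft_force: [-2.5, 1.2, 8.1]
finger_gap: 0.463
```

Contact at 8 N. I release and retreat straight up.

```bash
python3 -m handwheel '[[[0,0,0],[0,0,0],0.4],[[0,0,0],[0,0,0],0.3],[[0,0,0],[0,0,0],0.2],[[0,0,0],[0,0,0],0.2],[[0,0,0],[0,0,0],0.2],[[0,0,0],[0,0,0],0.2],[[0,0,0.01],[0,0,0],0.2],[[0,0,0.02],[0,0,0],0.2],[[0,0,0.03],[0,0,0],0.2],[[0,0,0.035],[0,0,0],0.2],[[0,0,0.035],[0,0,0],0.2],[[0,0,0.03],[0,0,0],0.2],[[0,0,0.015],[0,0,0],0.2],[[0,0,0],[0,0,0],0.2]]'
python3 - <<'E'
from h import *
p=manip.capture("wrist");save(p,"w11",scale=1.5)
E
```

```text
time_s: 11.78
eef_pos: [0.4543, -0.3657, 0.2427]
tcp_rot: [[0.088, 0.996, 0.006], [0.996, -0.088, -0.005], [-0.004, 0.006, -1.0]]
ft_force: [-0.3, -0.3, 0.5]
finger_gap: 0.799
```

View pics/w11.png

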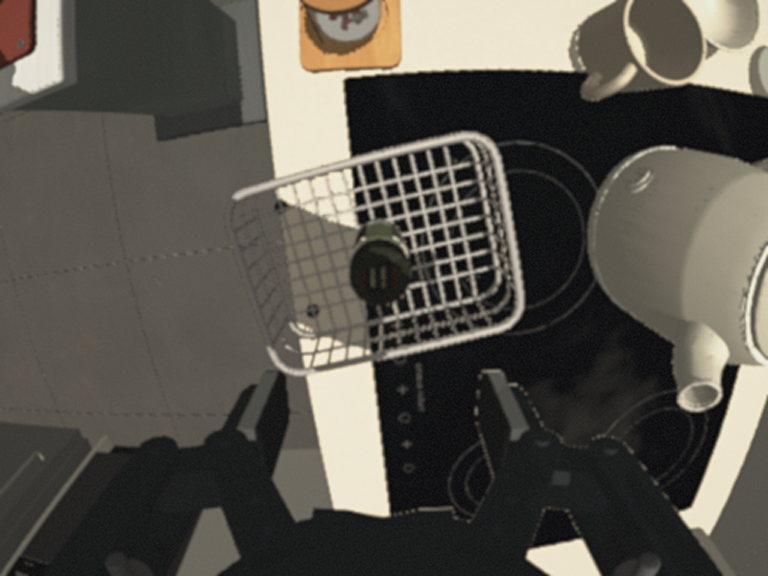

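The old jar stands upright in the basket at (380,262). I move back and stop with the camera over the empty place to measure it.

```bash
python3 -m handwheel '[[[0,0.025,0],[0,0,0],0.2],[[0,0.03,0],[0,0,0],0.2],[[0,0.03,0],[0,0,0],0.2],[[0,0.03,0],[0,0,0],0.2],[[0,0.03,0],[0,0,0],0.2],[[0,0.03,0],[0,0,0],0.2],[[0,0.03,0],[0,0,0],0.2],[[0,0.03,0],[0,0,0],0.2],[[0,0.03,0],[0,0,0],0.2],[[0,0.02,0],[0,0,0],0.2],[[0,0,0],[0,0,0],0.2],[[0,0,0],[0,0,0],0.2],[[0,0,0],[0,0,0],0.2]]'
python3 - <<'E'
from h import *
p=manip.capture("wrist");save(p,"w12",(200,20,310,140),5);np.save("w12.npy",p,allow_pickle=True)
for l in["place_left","tray"]:print(l,[(x["p"],x["point"]) for x in manip.place_of(l,p)])
for c in[(0.455,-.003,.012)]:print((wproj(p,c)-[200,20])*5)
E
```

```text
time_s: 12.92
eef_pos: [0.4522, -0.0806, 0.2367]
tcp_rot: [[0.089, 0.996, -0.001], [0.996, -0.089, -0.0], [-0.0, -0.001, -1.0]]
ft_force: [-0.0, 0.5, 0.7]
finger_gap: 0.8
place_left [(0.83, [0.4545, -0.0014, 0.0082]), (0.66, [0.4536, -0.3646, 0.0027]), (0.23, [0.4502, -0.0829, -0.0032])]
tray [(0.8, [0.4508, -0.0809, -0.0013])]
[263.28185999 416.14098317]
```

View pics/w12.png

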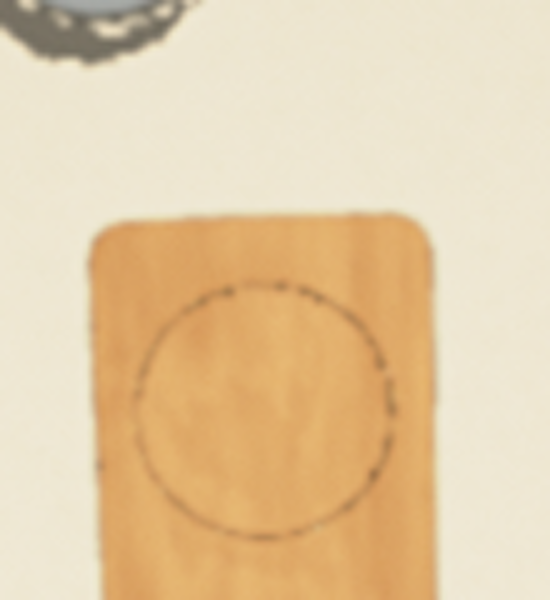

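```bash
python3 - <<'E'
from h import *
p=np.load("w12.npy",allow_pickle=True).item()
f=lambda u,v:wonz(p,(200+u/5,20+v/5),.012)
for c in[(134,410),(396,410),(265,285),(265,538),(265,411.5),(92,235),(432,232)]:print(c,f(*c).round(4))
q=manip.capture("side");save(q,"s12",(210,170,310,260),6);print([(x["p"],x["point"]) for x in manip.place_of("place_left",q)],(proj(q,[.4555,-.0025,.012])-[210,170])*6)
q=manip.capture("scene");save(q,"c12",(230,170,330,260),6);print([(x["p"],x["point"]) for x in manip.place_of("place_left",q)],(proj(q,[.4555,-.0025,.012])-[230,170])*6)
for l in ["new_jar_center","tumbler","timer"]:
    print(l,[(x["p"],x["point"]) for x in manip.place_of(l,q)])
E
```

```text
(134, 410) [0.4238 0.0016 0.012 ]
(396, 410) [ 0.4873 -0.0041  0.012 ]
(265, 285) [0.4583 0.0292 0.012 ]
(265, 538) [ 0.4527 -0.0331  0.012 ]
(265, 411.5) [ 0.4555 -0.0019  0.012 ]
(92, 235) [0.4179 0.0461 0.012 ]
(432, 232) [0.4996 0.0393 0.012 ]
[(0.68, [0.4544, -0.3627, 0.0833]), (0.65, [0.4582, 0.0022, 0.014])] [[326.19947139 291.35545629]]
[(0.67, [0.4573, 0.0026, 0.0077]), (0.6, [0.4535, -0.0797, -0.0004])] [[265.84514029 260.43680586]]
new_jar_center [(0.76, [0.4897, 0.2565, 0.0526]), (0.72, [0.4271, 0.3183, 0.0491]), (0.49, [0.4481, -0.0812, 0.0109])]
tumbler [(0.64, [0.4285, 0.1293, 0.0003])]
timer [(0.96, [0.5041, 0.1582, 0.0001]), (0.65, [0.4555, -0.3626, 0.0009])]
```

View pics/s12.png

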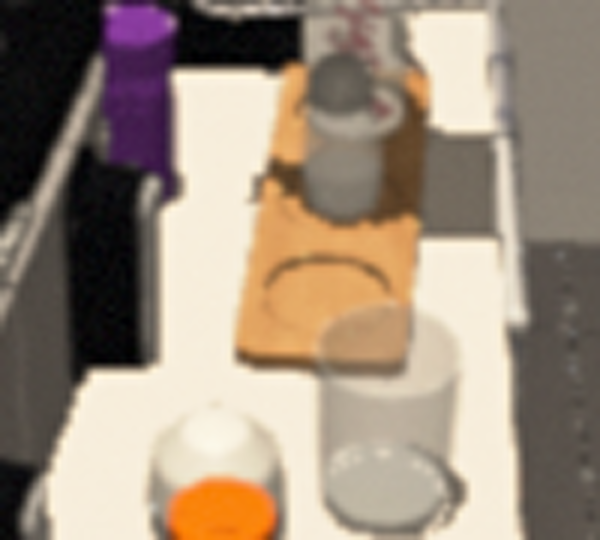

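View pics/c12.png

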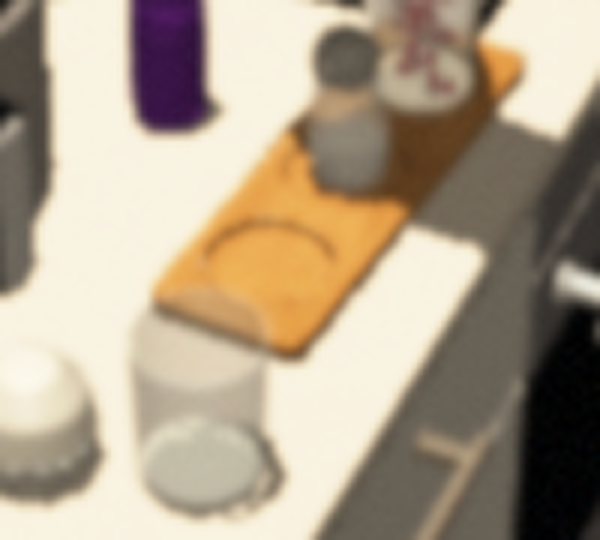

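The ring is centred at about (0.4555,-0.002), and the side and scene views agree. I go on over the tumbler and timer to look at the new jar.

```bash
python3 -m handwheel '[[[-0.002,0.02,0],[0,0,0],0.2],[[-0.002,0.028,0],[0,0,0],0.2],[[-0.002,0.028,0],[0,0,0],0.2],[[-0.002,0.028,0],[0,0,0],0.2],[[-0.002,0.028,0],[0,0,0],0.2],[[-0.002,0.028,0],[0,0,0],0.2],[[-0.002,0.028,0],[0,0,0],0.2],[[-0.002,0.028,0],[0,0,0],0.2],[[-0.002,0.028,0],[0,0,0],0.2],[[-0.002,0.028,0],[0,0,0],0.2],[[-0.002,0.02,0],[0,0,0],0.2],[[0,0,0],[0,0,0],0.2],[[0,0,0],[0,0,0],0.2],[[0,0,0],[0,0,0],0.2]]'
python3 - <<'E'
from h import *
print(manip.get_obs()["joint_pos"])
p=manip.capture("wrist");save(p,"w13",scale=1.5);np.save("w13.npy",p,allow_pickle=True)
for l in["new_jar_center"]:print(l,[(x["p"],x["point"],wproj(p,x["point"])*1.5) for x in manip.place_of(l,p)])
E
```

```text
time_s: 14.58
eef_pos: [0.4308, 0.2114, 0.2372]
tcp_rot: [[0.088, 0.996, -0.0], [0.996, -0.088, -0.0], [-0.0, -0.0, -1.0]]
ft_force: [-0.3, 0.0, 0.1]
finger_gap: 0.8
[ 0.3434316   0.03288609 -0.89432007  1.81798116  0.02670849  1.30351488
 -0.64629381]
new_jar_center [(0.95, [0.4904, 0.2516, 0.0565], array([460.2738147 , 201.32263143]))]
```

View pics/w13.png

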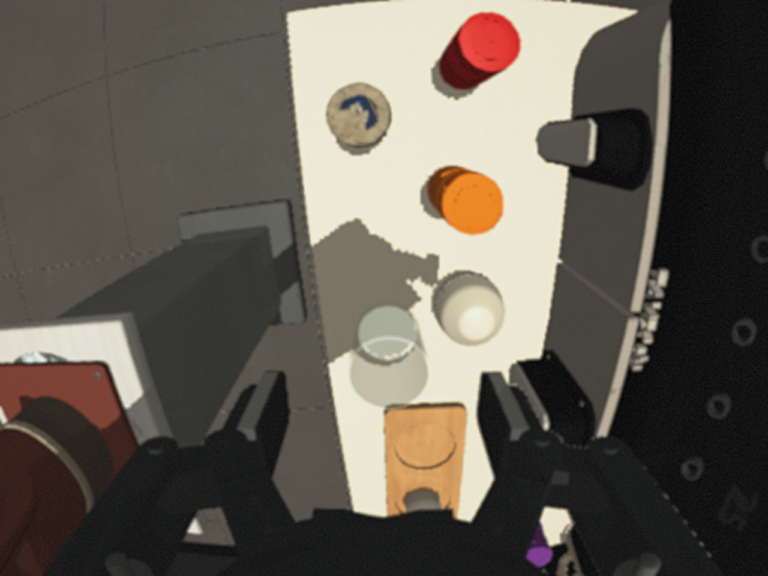

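The new jar's cap, tan top with a dark rim, is at (358,115). The orange jar is at (472,200) and the red one at (488,42).

```bash
python3 - <<'E'
from h import *
p=np.load("w13.npy",allow_pickle=True).item()
save(p,"w14",(200,0,360,160),4)
for n,c in dict(new=(358.5,115),org=(472,203),red=(489,42)).items():print(n,wonz(p,(c[0]/1.5,c[1]/1.5),.105).round(4))
E
```

```text
new [0.4247 0.3165 0.105 ]
org [0.4898 0.2568 0.105 ]
red [0.508  0.3581 0.105 ]
```

View pics/w14.png

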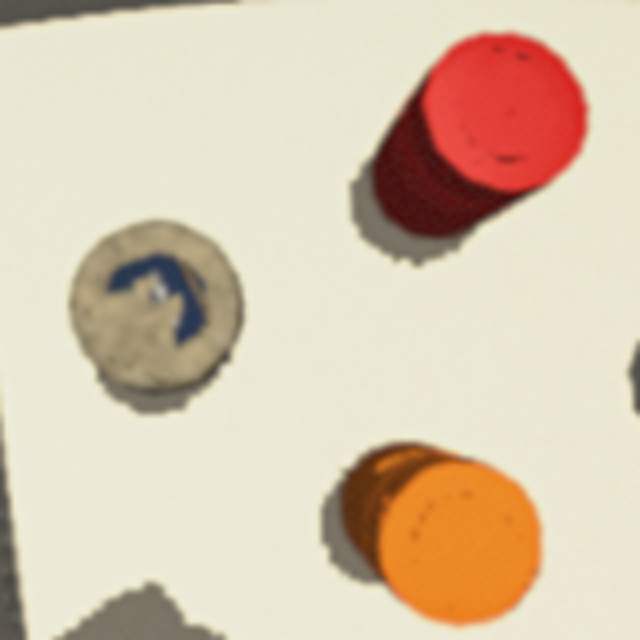

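```bash
python3 -m handwheel '[[[-0.001,0.021,0],[0,0,0],0.2],[[-0.001,0.021,0],[0,0,0],0.2],[[-0.001,0.021,0],[0,0,0],0.2],[[-0.001,0.021,0],[0,0,0],0.2],[[-0.001,0.021,0],[0,0,0],0.2],[[0,0,-0.025],[0,0,0],0.2],[[0,0,-0.025],[0,0,0],0.2],[[0,0,-0.025],[0,0,0],0.2],[[0,0,-0.02],[0,0,0],0.2],[[0,0,0],[0,0,0],0.2],[[0,0,0],[0,0,0],0.2],[[0,0,0],[0,0,0],0.2]]'
python3 - <<'E'
from h import *
print(manip.get_obs()["joint_pos"])
p=manip.capture("wrist");save(p,"w15",scale=1.5)
e=manip.get_obs()["eef_pos"]
print(wonz(p,(385/1.5,330/1.5),.105))
p=manip.capture("side");save(p,"s15",(180,100,340,350),2.4)
E
```

```text
time_s: 15.68
eef_pos: [0.4264, 0.3172, 0.1436]
tcp_rot: [[0.089, 0.996, 0.001], [0.996, -0.089, 0.001], [0.001, 0.001, -1.0]]
ft_force: [0.2, 0.3, 0.4]
finger_gap: 0.797
[ 0.10655376  0.28692142 -0.94908488  1.82740295  0.25455833  1.15499661
 -1.0160346 ]
[0.4271208 0.3232128 0.105    ]
```

View pics/w15.png

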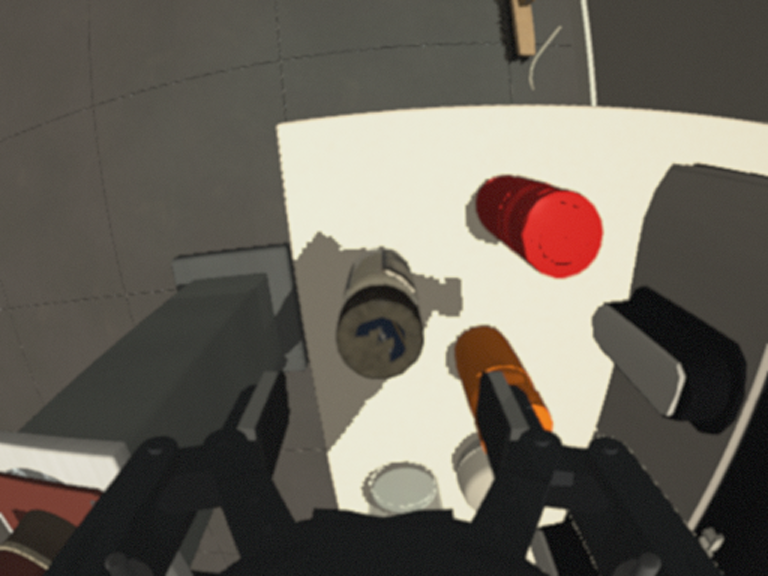

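View pics/s15.png

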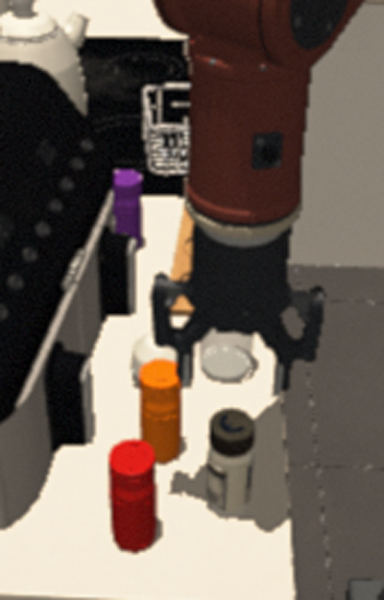

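```bash
python3 -m handwheel '[[[-0.001,0.001,-0.015],[0,0,0],0.2],[[0,0,-0.015],[0,0,0],0.2],[[0,0,-0.015],[0,0,0],0.2],[[0,0,-0.015],[0,0,0],0.2],[[0,0,-0.015],[0,0,0],0.2],[[0,0,-0.013],[0,0,0],0.2],[[0,0,0],[0,0,0],0.2],[[0,0,0],[0,0,0],0.2],[[0,0,0],[0,0,0],0.2]]'
python3 - <<'E'
from h import *
p=manip.capture("wrist");save(p,"w16",scale=1.5)
E
```

```text
time_s: 16.53
eef_pos: [0.4252, 0.3187, 0.0553]
tcp_rot: [[0.088, 0.996, 0.001], [0.996, -0.088, 0.001], [0.001, 0.001, -1.0]]
ft_force: [-0.5, -0.3, -0.7]
finger_gap: 0.8
```

View pics/w16.png

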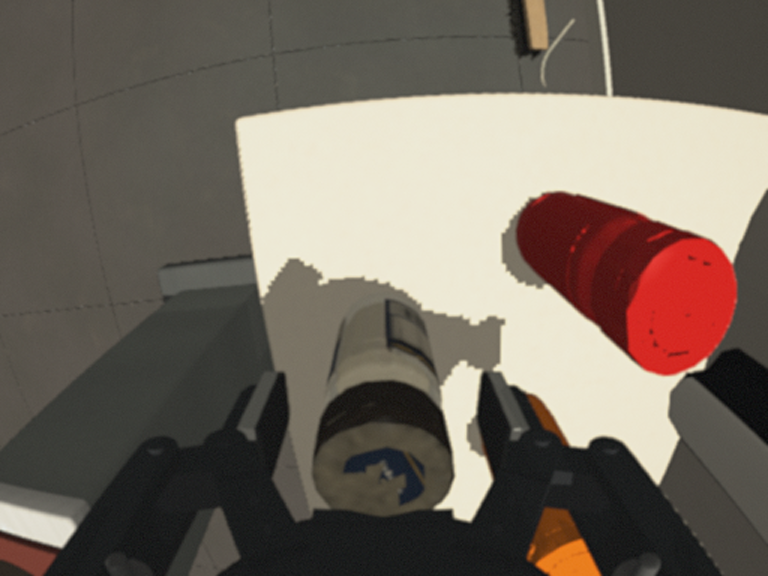

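The jar sits between the fingers, 1–2 mm behind the pad centre line. I nudge y by -1.5 mm and close.

```bash
python3 -m handwheel '[[[0,-0.0015,0],[0,0,0],0.2],[[0,0,0],[0,0,0],0.2],[[0,0,0],[0,0,0],0.7],[[0,0,0],[0,0,0],0.7],[[0,0,0],[0,0,0],0.7],[[0,0,0],[0,0,0],0.7],[[0,0,0],[0,0,0],0.7],[[0,0,0],[0,0,0],0.7],[[0,0,0],[0,0,0],0.7],[[0,0,0],[0,0,0],0.7]]' 60
python3 -m handwheel '[[[0,0,0.01],[0,0,0],0.7],[[0,0,0.02],[0,0,0],0.7],[[0,0,0.03],[0,0,0],0.7],[[0,0,0.035],[0,0,0],0.7],[[0,0,0.035],[0,0,0],0.7],[[0,0,0.03],[0,0,0],0.7],[[0,0,0.02],[0,0,0],0.7],[[0,0,0],[0,0,0],0.7],[[0,0,0],[0,0,0],0.7]]'
python3 - <<'E'
from h import *
p=manip.capture("wrist");save(p,"w17",scale=1.5)
p=manip.capture("side");save(p,"s17",(180,60,340,330),2.2)
E
```

```text
time_s: 17.42
eef_pos: [0.4249, 0.3168, 0.0547]
tcp_rot: [[0.088, 0.996, 0.0], [0.996, -0.088, 0.0], [0.0, 0.0, -1.0]]
ft_force: [-0.0, -1.2, 7.3]
finger_gap: 0.463
time_s: 18.17
eef_pos: [0.4248, 0.317, 0.2353]
tcp_rot: [[0.088, 0.996, 0.002], [0.996, -0.088, 0.001], [0.001, 0.002, -1.0]]
ft_force: [0.7, -0.2, -2.6]
finger_gap: 0.468
```

View pics/w17.png

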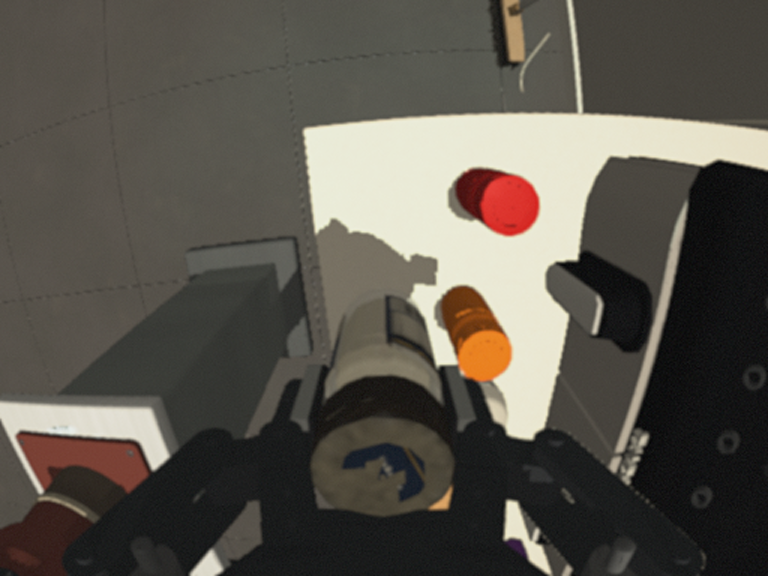

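View pics/s17.png

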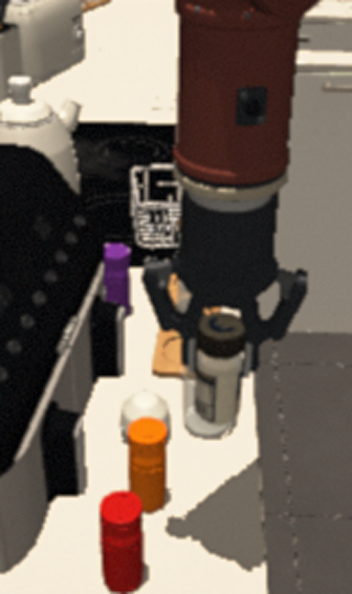

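The new jar is held upright and clear, with no neighbours disturbed. I carry it back over the tumbler and timer to above the empty place.

```bash
python3 -m handwheel '[[[0.0015,-0.015,0],[0,0,0],0.7],[[0.0025,-0.025,0],[0,0,0],0.7],[[0.0025,-0.026,0],[0,0,0],0.7],[[0.0025,-0.026,0],[0,0,0],0.7],[[0.0025,-0.026,0],[0,0,0],0.7],[[0.0025,-0.026,0],[0,0,0],0.7],[[0.0025,-0.026,0],[0,0,0],0.7],[[0.0025,-0.026,0],[0,0,0],0.7],[[0.0025,-0.026,0],[0,0,0],0.7],[[0.0025,-0.026,0],[0,0,0],0.7],[[0.0025,-0.026,0],[0,0,0],0.7],[[0.0025,-0.025,0],[0,0,0],0.7],[[0.0015,-0.015,0],[0,0,0],0.7],[[0,-0.0045,0],[0,0,0],0.7],[[0,0,0],[0,0,0],0.7],[[0,0,0],[0,0,0],0.7],[[0,0,0],[0,0,0],0.7]]'
python3 - <<'E'
from h import *
print(manip.get_obs()["joint_pos"])
p=manip.capture("wrist");save(p,"w18",scale=1.5)
p=manip.capture("side");save(p,"s18",(180,60,340,330),2.2)
print([(x["p"],x["point"]) for x in manip.place_of("new_jar_center",p)])
p=manip.capture("scene");print([(x["p"],x["point"]) for x in manip.place_of("new_jar_center",p)])
E
```

```text
time_s: 19.68
eef_pos: [0.4549, -0.0004, 0.234]
tcp_rot: [[0.086, 0.996, -0.001], [0.996, -0.086, 0.0], [0.0, -0.001, -1.0]]
ft_force: [0.0, 0.1, -1.0]
finger_gap: 0.467
[ 0.60998852 -0.04267306 -0.67607931  1.88051036 -0.02828324  1.29509752
 -0.14414582]
[(0.9, [0.4915, 0.2546, 0.0502]), (0.74, [0.4579, -0.0005, 0.2316])]
[(0.75, [0.4902, 0.2573, 0.0514]), (0.61, [0.4513, -0.3643, 0.0582]), (0.59, [0.456, 0.0027, 0.2308])]
```

View pics/w18.png

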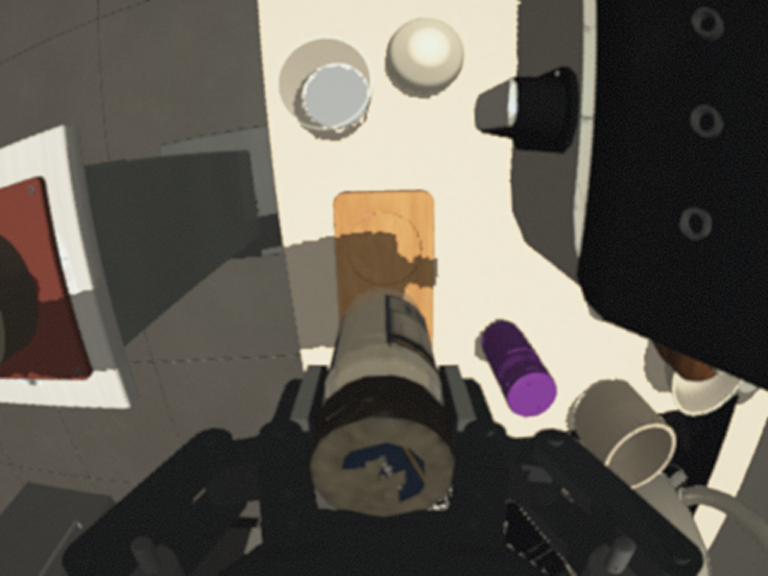

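View pics/s18.png

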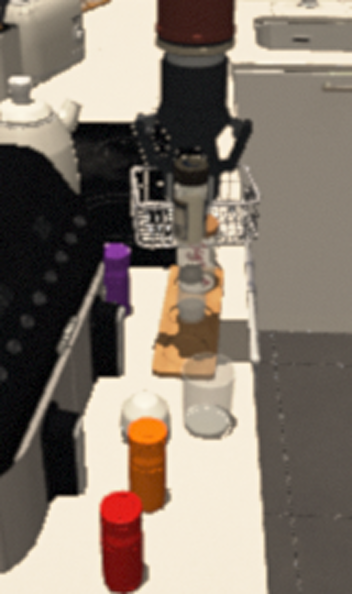

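```bash
cat > ov.py <<'E'
from h import *
import sys
def over(p,name,X,crop,s,fish,zb=None,extra=[]):
    im=p["color"][...,::-1].copy();im=cv2.resize(im,None,fx=s,fy=s,interpolation=cv2.INTER_CUBIC)
    pr=(lambda x:wproj(p,x)) if fish else (lambda x:proj(p,x)[0])
    t=np.linspace(0,2*np.pi,40)
    for (c,r,col) in X:
        pts=np.array([pr(np.array([c[0]+r*np.cos(a),c[1]+r*np.sin(a),c[2]])) for a in t])
        cv2.polylines(im,[np.int32(np.round((pts+.5)*s))],True,col,1)
    cv2.imwrite(f"pics/{name}.png",im[int(crop[1]*s):int(crop[3]*s),int(crop[0]*s):int(crop[2]*s)])
E
python3 - <<'E'
from ov import *
e=manip.get_obs()["eef_pos"];b=e-[0,0,.0547]
p=manip.capture("wrist")
over(p,"o18",[(b,.0205,(0,0,255)),(b+[0,0,.105],.0205,(0,255,0)),((.4555,-.002,.012),.031,(255,0,0))],(200,130,320,350),2.7,True)
print(e)
E
```

```text
[ 0.45510696 -0.00121897  0.2343224 ]
```

View pics/o18.png

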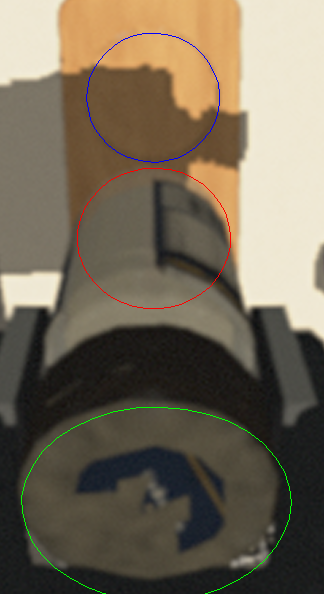

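The jar outline agrees with the overlay: centred at the TCP, upright, and the predicted ring lies on the real one. I descend in stages.

```bash
python3 -m handwheel '[[[0.0005,-0.0005,-0.015],[0,0,0],0.7],[[0,0,-0.025],[0,0,0],0.7],[[0,0,-0.025],[0,0,0],0.7],[[0,0,-0.025],[0,0,0],0.7],[[0,0,-0.02],[0,0,0],0.7],[[0,0,-0.015],[0,0,0],0.7],[[0,0,-0.01],[0,0,0],0.7],[[0,0,0],[0,0,0],0.7],[[0,0,0],[0,0,0],0.7],[[0,0,0],[0,0,0],0.7]]'
python3 - <<'E'
from ov import *
e=manip.get_obs()["eef_pos"];b=e-[0,0,.0547];print(e)
L=[(b,.0205,(0,0,255)),(b+[0,0,.105],.0205,(0,255,0)),((.4555,-.002,.012),.031,(255,0,0))]
over(manip.capture("wrist"),"o19w",L,(190,100,330,360),2.2,True)
over(manip.capture("side"),"o19s",L,(210,130,310,260),4.5,False)
over(manip.capture("scene"),"o19c",L,(230,130,330,260),4.5,False)
E
cd pics; python3 -c "
import cv2,numpy as np
a=[cv2.imread(f'o19{c}.png') for c in 'sc'];cv2.imwrite('o19.png',cv2.resize(np.hstack(a),(800,520)))"
```

```text
time_s: 20.82
eef_pos: [0.4564, -0.0022, 0.1003]
tcp_rot: [[0.088, 0.996, 0.001], [0.996, -0.088, -0.0], [0.0, 0.001, -1.0]]
ft_force: [0.5, -0.2, -0.6]
finger_gap: 0.466
[ 0.45639417 -0.0022339   0.10031334]
```

View pics/o19w.png

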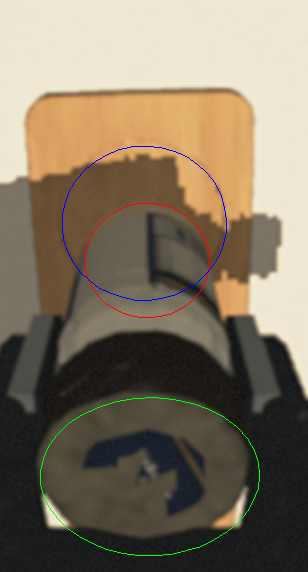

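View pics/o19.png

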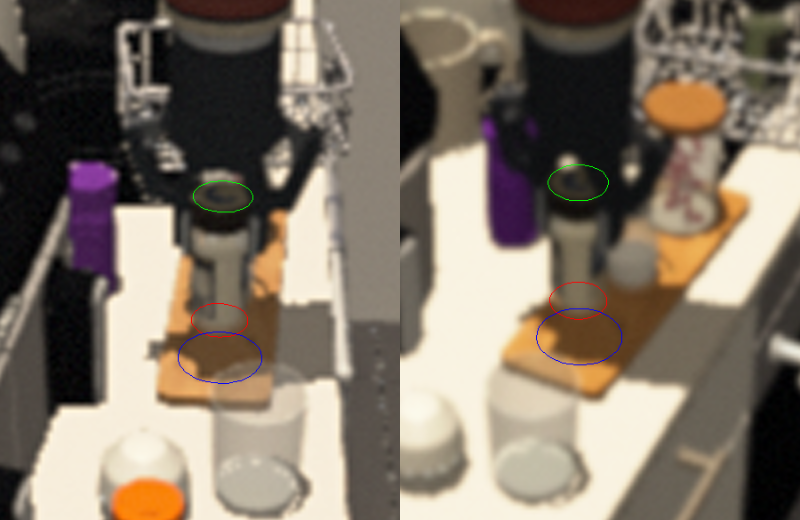

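All three overlays agree, so I make the last descent to about 15 mm above the place.

```bash
python3 -m handwheel '[[[-0.0005,0,-0.008],[0,0,0],0.7],[[0,0,-0.008],[0,0,0],0.7],[[0,0,-0.005],[0,0,0],0.7],[[0,0,-0.0015],[0,0,0],0.7],[[0,0,0],[0,0,0],0.7],[[0,0,0],[0,0,0],0.7],[[0,0,0],[0,0,0],0.7],[[0,0,0],[0,0,0],0.7],[[0,0,0],[0,0,0],0.7],[[0,0,0],[0,0,0],0.7]]'
python3 - <<'E'
from ov import *
o=manip.get_obs();e=o["eef_pos"];b=e-[0,0,.0547];print(e,abs(o["dq"]).max(),o["finger_gap"])
L=[(b,.0205,(0,0,255)),(b+[0,0,.105],.0205,(0,255,0)),((.4555,-.002,.012),.031,(255,0,0))]
p=manip.capture("wrist");over(p,"o20w",L,(150,60,360,384),1.8,True)
q=manip.capture("side");over(q,"o20s",L,(210,130,310,260),4.5,False);save(q,"s20",scale=1.5)
r=manip.capture("scene");over(r,"o20c",L,(230,130,330,260),4.5,False);save(r,"c20",scale=1.5)
for l in ["new_jar_center","salt","cork_jar","tumbler","timer"]:
  for n,x in(("s",q),("c",r)):
    print(l,n,[(y["p"],np.round(y["point"],3).tolist()) for y in manip.place_of(l,x)])
E
cd pics; python3 -c "
import cv2,numpy as np
a=[cv2.imread(f'o20{c}.png') for c in 'sc'];cv2.imwrite('o20.png',cv2.resize(np.hstack(a),(800,520)))"
```

```text
time_s: 21.8
eef_pos: [0.4553, -0.0024, 0.077]
tcp_rot: [[0.088, 0.996, 0.0], [0.996, -0.088, -0.0], [-0.0, 0.0, -1.0]]
ft_force: [1.1, -0.6, -1.0]
finger_gap: 0.464
[ 0.45528683 -0.00236469  0.07698496] 0.0018456829826601303 0.463513221883049
new_jar_center s [(0.69, [0.489, 0.253, 0.053]), (0.59, [0.461, -0.005, 0.071])]
new_jar_center c [(0.9, [0.491, 0.258, 0.05]), (0.8, [0.456, -0.005, 0.074])]
salt s []
salt c [(0.51, [0.45, -0.084, 0.011])]
cork_jar s [(0.72, [0.45, -0.082, -0.002]), (0.7, [0.453, 0.005, 0.012])]
cork_jar c [(0.73, [0.444, -0.167, 0.009]), (0.31, [0.449, -0.083, 0.012])]
tumbler s [(0.78, [0.432, 0.134, 0.003])]
tumbler c [(0.79, [0.425, 0.134, -0.001])]
timer s [(0.59, [0.504, 0.151, 0.003])]
timer c [(0.69, [0.504, 0.155, -0.001])]
```

View pics/o20w.png

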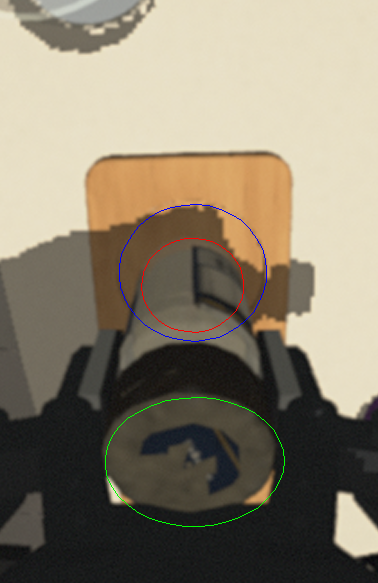

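View pics/o20.png

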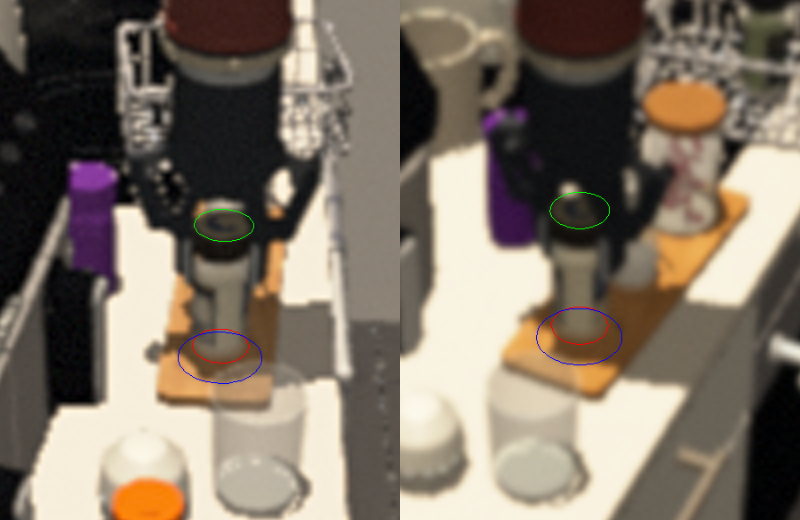

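View pics/c20.png

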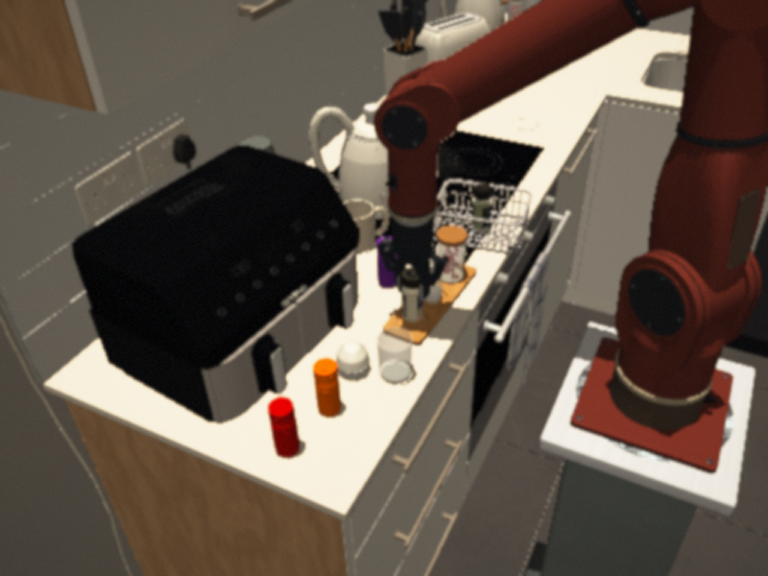

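Everything agrees: the underside is about 14 mm above the place floor, the jar is within about 1 mm of centre and upright, and the arm is at rest. Handing in.

```bash
python3 -c "
from bench import manip
print(manip.close_job())"
```

```text
the job is handed in; nothing more can be done
None
```

I lifted the used-up jar out of the tray's left place, set it upright in the wire basket and let go. I then carried the replacement over the tumbler and egg timer. It is now held upright and still above the empty place, at about 22 s on the robot's clock.

- **Final position:** the tool is within about 1 mm of the measured place centre. The jar's underside is about 14 mm above the place floor and about 10 mm above the rim, worked out from the grasp height. The grip is 60 N, and no tray contact showed in the wrist force.
- **Other objects:** the salt shaker, cork jar, tumbler and timer were all found standing where they were. No camera showed anything else moved.
- **Disagreements:**
  - The networks' estimates of the held jar's centre were up to 6 mm off mine. I relied on the tool pose and the outline overlays in all three pictures, which agreed with each other.
  - In the final side picture the salt was not reported, and the cork-jar label came up in the wrong spots. The scene picture placed both correctly.
  - The drawn cap outline was slightly larger than the real cap, and I did not look into why.

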